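# Switch off the rotisserie and draw the long spit out from under its deck

## Task

The countertop rotisserie is done: switch it off with the three spring keys on its deck, pressing each fully down and letting it up again, one at a time: first the large round key, then the small round key, then the oblong bar key. Then take hold of the spit, tilt it handle end up and draw it out diagonally through the opening, from under the deck. Finish still holding it in the gripper, motionless, every bit of it a few centimetres higher than the roaster's top and touching nothing else, and leave the crockery and other kitchen things around where they stand.

Things in the scene. Friction and masses are not known exactly. Their poses are not given: they have to be found in the camera images.
- roaster: white rotisserie fixed to the counter, 170 (its x) by 375 (its y) by 170 mm high, walls 10. Origin centre of its underside; x across, y lengthwise towards the spit's handle, z up. A trough 150 wide and 355 long inside, inner floor at z = 30 mm, open on top from y = -47.5 to +177.5 mm; from -47.5 to -187.5 a flat deck roofs it, top z = 170, underside z = 148; the trough runs on below.
- deck_edge (a point): middle of the deck's top edge at the opening (roaster frame 0, -47.5, 170 mm).
- rod_cradle (a point): the spit's axis over the rod's cradle (roaster frame 0, 12.5, 130 mm). This iron cradle and the handle's (at roaster y = 137.5) cross the trough, 6 mm thick, 25 mm to either side, with prongs beside the spit up to 6 mm above its axis; the spit lifts freely out of them, and the handle is free between them.
- spit: loose spit, 320 mm, about 0.22 kg: wooden handle 22 mm thick, 105 long; collar 28; steel rod 10 mm thick, pointed. Origin on its axis in the handle, 80 mm from the handle's end (grip across here; mass centre 20 mm rodward); its y points to the handle's end. Lies along roaster y, axis at z = 130 mm, 40 below the rim, the last 110 mm under the deck: it cannot come straight up.
- spit_butt (a point): centre of the handle's end face (spit y = +80 mm), about 15 mm from the roaster's end wall. Tilted 25 deg about rod_cradle, it clears the rim, and the spit can then slide out along its own axis.
- spit_tip (a point): the point of the rod (spit y = -240 mm), under the deck, about 20 mm from the end wall, with 95 mm of free depth below it.
- key_large_top (a point): centre of the top of the large round key (36 mm across), 22 mm above the deck when up. The three keys, plain white plastic in black housings, stand in a row along the roaster's x, 55 mm apart, in any order.
- key_small_top (a point): centre of the top of the small round key (20 mm across), 22 mm above the deck when up.
- key_bar_top (a point): centre of the top of the oblong bar key (14 by 50 mm, long side along the roaster's y), 22 mm above the deck when up.
- key_large (a joint): travel of the large key in m: 0 up, 0.006 fully down; a spring pushes it back, about 1.5 N to start and 5 N fully down. Counts as pressed beyond 0.004.
- key_small (a joint): the same for the small round key.
- key_bar (a joint): the same for the bar key.
- bowl: white ceramic bowl, 110 mm across, 50 high, on the counter just beyond the roaster's handle end (+y); origin centre of its underside. Bystander, leave alone.
- spice_jar: small glass jar with a steel cap, 40 mm across, 85 high, beside the deck on the roaster's near side (about 140 mm from the roaster's centre line); origin centre of its underside. Bystander.
- mug: blue ceramic mug, 76 mm across, 90 high. Bystander.
- tin: steel tin, 70 mm across, 100 high. Bystander.
- spatula: kitchen spatula lying on the counter. Bystander.
- pan: steel pan with two loop handles, 150 mm across, 60 high. Bystander.
- pepper_mill: dark wooden pepper mill, 48 mm across, 120 high. Bystander.

How it is judged (in metres and radians):
On the way, in this order (a step that is already met when the one before it is completed fails the run):
1. the large round key is pressed down, alone, the spit still in the roaster (value of joint key_large above 0.004 m and value of joint each of key_small, key_bar below 0.002 m and z of spit_butt in the frame of roaster below 0.16 m), for 0.05 s.
2. then the small round key, alone (value of joint key_small above 0.004 m and value of joint each of key_large, key_bar below 0.002 m and z of spit_butt in the frame of roaster below 0.16 m), for 0.05 s.
3. then the oblong bar key, alone (value of joint key_bar above 0.004 m and value of joint each of key_large, key_small below 0.002 m and z of spit_butt in the frame of roaster below 0.16 m), for 0.05 s.
4. the spit is tilted: handle end up out of the opening, tip still down inside (z of spit_butt in the frame of roaster above 0.175 m and z of spit_tip in the frame of roaster below 0.15 m), for 0.1 s.
At the end, for the whole second after the job is handed in: The spit is held by the fingers (over 2 N), both its ends more than 190 mm above the counter (20 mm above the roaster's top), moving slower than 30 mm/s, touching neither the roaster nor any bystander; the three keys are up again (height (world z) of each of spit_butt, spit_tip above 0.19 m and contact force between spit and the fingers above 2 N and contact force between spit and roaster below 0.1 N and contact force between spit and bowl below 0.1 N and contact force between spit and spice_jar below 0.1 N and contact force between spit and mug below 0.1 N and contact force between spit and tin below 0.1 N and contact force between spit and spatula below 0.1 N and contact force between spit and pan below 0.1 N and contact force between spit and pepper_mill below 0.1 N and linear speed of spit below 0.03 m/s and value of joint each of key_large, key_small, key_bar below 0.002 m); the arm keeps its last pose, push and grip.
It fails at once if two keys pressed at once (value of joint each of key_large, key_small above 0.003 m or value of joint each of key_large, key_bar above 0.003 m or value of joint each of key_small, key_bar above 0.003 m).
It fails at once if a bystander moved by more than 30 mm (distance of any of bowl, spice_jar, mug, tin, spatula, pan, pepper_mill from where it was at the start of the episode above 0.03 m).
It also fails if it takes over 54 s, if anything falls off the work surface, if the arm or the gripper's body presses on something with over 40 N, if the wrist force passes 120 N, or if a joint passes its speed limit or range.

## Robot

A 6-joint arm with a two-finger parallel gripper is mounted at the origin on the work surface. World frame = base frame: x ahead of the robot, y to its left, z up, the work surface at z = 0. Lengths are in mm, angles in rad, forces in N, time in s.
With the tool pointing down it reaches from about 400 to 925 mm from the base axis. Payload 12.5 kg.
Tool frame: the origin (TCP) lies at the very end of the fingers, on their centre line; the grasp point (between the pads) lies 19 mm behind it; z points along the fingers, y is the line along which they close (so a half turn about z gives the same grasp; the last joint's range is limited). The gripper opens to 95 mm and grips with 3 to 60 N. Pads are 20 mm wide; open, the fingers measure 119 mm over their backs; the gripper's body (75 mm by 180 mm) begins 59 mm behind the grasp point.
Start: joints at [-0.106, 0.491, 1.559, -0, 1.092, -0.106], TCP at [625.017, 0.021, 214.661] pointing down, gripper open.
Joint ranges: [-3.1, 3.1], [-0.84, 2.19], [0.05, 2.79], [-1.13, 4.28], [0.06, 2.93], [-2.69, 2.69]. Speed limits (rad/s): [2.22, 2.22, 2.79, 3.14, 3.14, 3.14].

## Interface

Orientations are given as [roll, pitch, yaw] about the fixed x, y, z axes, in that order (R = Rz(yaw) Ry(pitch) Rx(roll)).
In Python, from cell import env, vision, readout gives the robot as it stands (env), with the cameras (vision) and the readings (readout).
- The arm moves only by the tool steer_hand, called after "Call:" by a JSON object that holds its "op" and its "data". Schema: {"type":"object","properties":{"motion":{"type":"array","items":{"type":"array","items":{"type":"array","items":{"type":"number"},"minItems":5,"maxItems":5},"minItems":1,"maxItems":5},"minItems":1,"maxItems":1},"only":{"type":"string"},"quiet":{"type":"boolean"},"lines":{"type":"string"}},"required":["motion"],"additionalProperties":false}. motion is a list that holds a single list of rows (three levels of brackets), with 1 to 5 rows, each of 5 numbers: dx, dy, dz in mm, then a turn about the tool's z in rad, then the opening from 0.0 (shut) to 1.0 (fully open); each row is the pose to reach, as a shift and turn from the pose commanded when the call began, along the tool's axes at that moment; what a row does not reach only later rows make up. A row lasts 1/12 s, in which the tool goes at most 41.7 mm and 0.125 rad, less where a joint would pass 70% of its speed; a pose out of reach is approached as far as the arm can. The fingers move at their own pace and stop on an object; the grip force is fixed at half the most. Time passes only in rows, so rows that do not move let the fingers close. The tool returns the time, the measured TCP pose, the force, the opening and the grip force at its end. only (a regular expression) keeps the lines of the reply that match it, lines (a string "A,B") keeps lines A to B, and quiet returns only ok. Input that does not fit is refused with a message, and nothing moves.
- readout.state(): the state, without advancing time (a new reading comes with each control period).
- vision.read_camera(name): name is "scene" or "side" or "wrist"; returns (picture, depth): 400x640x3 uint8, red, green, blue; 400x640 float32, mm along the optical axis (not along the pixel's ray), 0 where there is no reading.
- vision.camera_info(name): a dict with "vertical_fov" (degrees; the focal length in pixels is half the picture's height over the tangent of half this angle, whatever the lens; pixels are square), "cx", "cy" (the principal point, pixels), "origin" and "attitude" of the camera in the world. Camera axes: x right, y down, z forward; pixel columns grow to the right and rows downward; lengths in mm; the calibration is good to about 2 mm. A picture is of the moment at which its call begins: read the wrist's pose just before it. camera_info takes no time and is no camera call; for the wrist camera it gives the pose at the moment of the call.
- env.job_done(): hands the job in; it is judged then, once.
The state is a dict: "t": time; "joints": joint angles; "qvel": joint speeds; "tau": joint torques, N m; "eef_pos": TCP position; "tcp_rot": TCP orientation; "ft_force": force on the tool from outside, world axes, zero at the start; "moment": the same for the moment, N m; "opening": opening from 0.0 (shut) to 1.0 (fully open); "grip_force": force on a finger pad.
Only numpy, scipy, OpenCV 4.12 (cv2) and the standard library are available. Lean on these libraries where they do the work, as an engineer would, in place of code of your own. Each camera call takes 0.05 s, during which the arm holds its last target. There are 200 camera calls.

## Working session

There is one attempt and no reset: what is moved stays moved. The work goes in short steps, Python scripts to look and compute and a tool call to move; the robot and the scene stay as the last step left them, time stands still between calls to the robot, and variables do not carry over. Pictures are saved under pics/ and viewed, at most 10 in all, crops included, and the job is handed in when it is done.

```bash
ls; mkdir -p pics; python3 - <<'E'
from cell import env, vision, readout
import cv2,numpy as np
for n in ("scene","side","wrist"):
    print(n,vision.camera_info(n))
a,d=vision.read_camera("scene"); np.savez("scene.npz",a=a,d=d)
b,e=vision.read_camera("side"); np.savez("side.npz",a=b,d=e)
w,f=vision.read_camera("wrist"); np.savez("wrist.npz",a=w,d=f)
for n,i in (("scene",a),("side",b),("wrist",w)): cv2.imwrite(f"pics/{n}0.png",i[...,::-1])
print(readout.state())
E
```

```text
cell.py
pics
scene {'vertical_fov': 54.951066095864334, 'cx': 314.1337286962235, 'cy': 195.57627971847654, 'origin': array([1248.99023506, -714.25753622,  773.93450589]), 'attitude': array([-2.14190296,  0.02318723,  0.70677714])}
side {'vertical_fov': 50.803577164302325, 'cx': 317.1759667732236, 'cy': 205.49551161343172, 'origin': array([ 478.07708914,  770.80651347, 1038.52757669]), 'attitude': array([-2.42435822, -0.0069559 , -2.98121563])}
wrist {'vertical_fov': 71.99491999028932, 'cx': 317.482561591546, 'cy': 199.7414241705117, 'origin': array([625.0861425 ,  75.34291549, 383.77350098]), 'attitude': array([2.86967232e+00, 1.33840540e-03, 7.25814968e-04])}
{'t': 0.15, 'joints': array([-1.05583373e-01,  4.91396334e-01,  1.55927003e+00,  1.49858978e-05,
        1.09168164e+00, -1.05594166e-01]), 'qvel': array([ 4.27843468e-04, -9.76581148e-04, -4.07323989e-04, -4.05186236e-04,
       -9.71236832e-05,  9.51629489e-04]), 'tau': array([ 3.16444048e-04, -6.12899423e+01, -2.58276522e+01,  6.91918633e-02,
        4.73701756e-02, -5.07232733e-05]), 'eef_pos': array([6.24847660e+02, 5.28955252e-02, 2.14224950e+02]), 'tcp_rot': array([-3.14084291e+00, -9.28315212e-05,  1.57080017e+00]), 'ft_force': array([-0.54427563,  0.08661373,  0.89911006]), 'moment': array([0.03174299, 0.06038234, 0.01539342]), 'grip_force': 0.0, 'opening': 1.0019895461683335}
```

View pics/scene0.png

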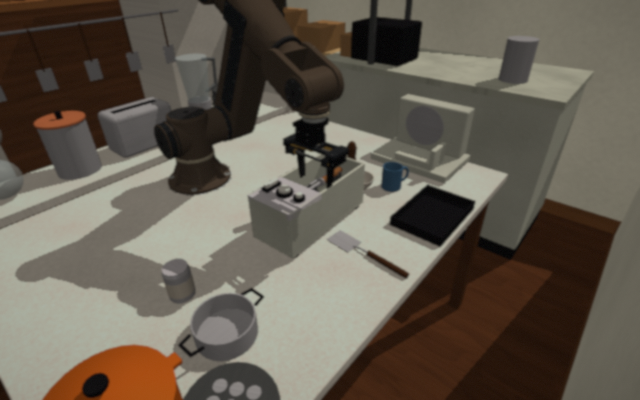

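View pics/side0.png

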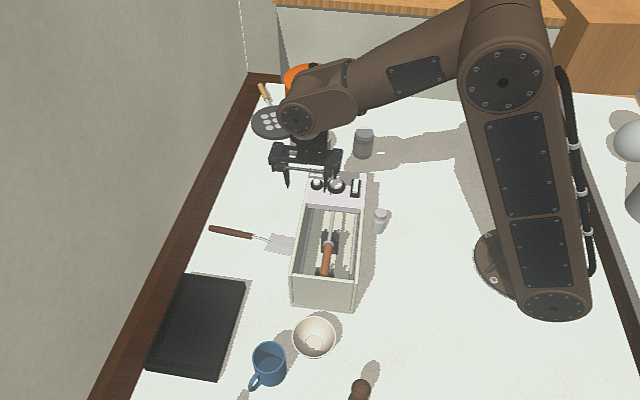

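The side view shows the roaster with its deck end away from the camera. The keys, left to right, are small (316,184), large (336,186) and bar (355,186). The spit handle is at about (327,258), the bowl at (315,337) and the jar at (381,220). The scene view is blurred, but it shows the same key row at about (285,192).

View pics/wrist0.png

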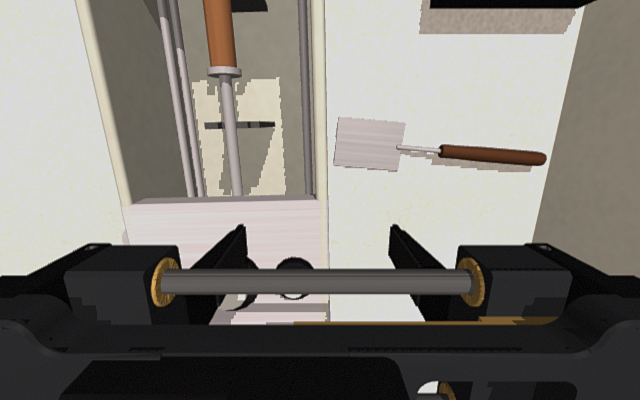

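```bash
cat > h.py <<'E'
import numpy as np,cv2
from scipy.spatial.transform import Rotation as R
from cell import env, vision, readout
def cam(n):
    c=vision.camera_info(n); f=200/np.tan(np.radians(c['vertical_fov'])/2)
    return f,c['cx'],c['cy'],np.array(c['origin']),R.from_euler('xyz',c['attitude']).as_matrix()
def ray(c,u,v):
    f,cx,cy,o,A=c; d=A@np.array([(u-cx)/f,(v-cy)/f,1.]); return o,d
def onz(c,u,v,z):
    o,d=ray(c,u,v); return o+d*(z-o[2])/d[2]
def dep(c,u,v,D):
    o,d=ray(c,u,v); return o+d*np.median(D[int(v)-1:int(v)+2,int(u)-1:int(u)+2])
def tri(c1,p1,c2,p2):
    A=[];b=[]
    for c,p in ((c1,p1),(c2,p2)):
        o,d=ray(c,*p); d/=np.linalg.norm(d); P=np.eye(3)-np.outer(d,d); A.append(P); b.append(P@o)
    x=np.linalg.lstsq(np.vstack(A),np.hstack(b),rcond=None)[0]
    return x
E
python3 - <<'E'
from h import *
c=cam("side"); D=np.load("side.npz")["d"]
for p in ((316,184),(336,186),(355,186),(327,258),(315,337),(381,212),(292,303),(355,310),(365,200)): print(p,dep(c,*p,D).round(1))
E
```

```text
(316, 184) [607.1 -42.9 185.9]
(336, 186) [550.2 -40.5 190.1]
(355, 186) [497.9 -47.5 192. ]
(327, 258) [543.8 168.8 141.7]
(315, 337) [549.2 321.2   4.2]
(381, 212) [413.4 -57.2  85.1]
(292, 303) [622.7 249.7  29.6]
(355, 310) [4.556e+02 2.272e+02 2.000e-01]
(365, 200) [ 463.2 -172.9    1.9]
```

The wrist view shows the deck edge at about row 200, the rod at (232,140), the collar at (225,72) and the keys hidden behind the gripper. I'll shift the tool back so the wrist camera sees the keys, and shut the fingers on the way.

Call:
{"op": "steer_hand", "data": {"motion": [[[-30, -24, -10, 0, 0], [-60, -48, -20, 0, 0], [-90, -70, -30, 0, 0], [-90, -70, -30, 0, 0], [-90, -70, -30, 0, 0]]]}}

```text
t: 0.57
eef_pos: [554.5, -91.3, 245.4]
tcp_rot: [3.14, 0.0, 1.568]
ft_force: [-0.4, 0.1, 0.2]
opening: 0.704
grip_force: 0.0
```

Call:
{"op": "steer_hand", "data": {"motion": [[[0, 0, 0, 0, 0], [0, 0, 0, 0, 0], [0, 0, 0, 0, 0], [0, 0, 0, 0, 0]]]}}

```text
t: 0.9
eef_pos: [555.3, -89.2, 244.2]
tcp_rot: [-3.141, -0.0, 1.572]
ft_force: [-0.0, 0.7, -0.1]
opening: 0.427
grip_force: 0.0
```

```bash
python3 - <<'E'
from h import *
import pickle
c=cam("wrist"); a,d=vision.read_camera("wrist"); pickle.dump((c,a,d),open("w1.pkl","wb"))
cv2.imwrite("pics/w1.png",a[...,::-1]); print(c[3],readout.state()['eef_pos'])
E
```

```text
[555.47827348 -13.93992572 413.87847966] [555.27223968 -89.32152186 244.25031187]
```

View pics/w1.png

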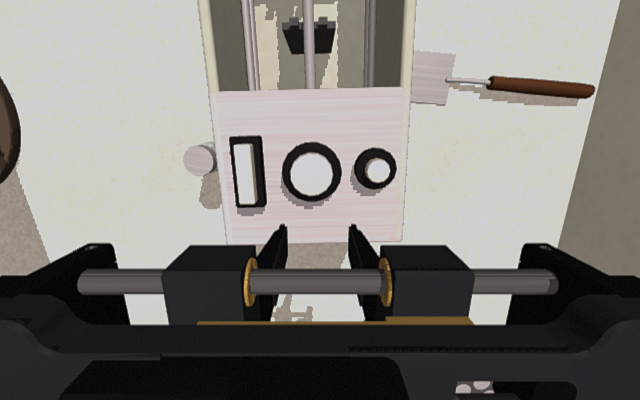

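The keys are clear here: bar at (245,175), large at (312,174) and small at (378,171). The deck edge is at row 90, and the jar is at (200,160). I'll take a second view 50 mm further along and 30 mm to the side, then triangulate.

Call:
{"op": "steer_hand", "data": {"motion": [[[20, -15, 0, 0, 0], [40, -30, 0, 0, 0], [40, -30, 0, 0, 0], [40, -30, 0, 0, 0], [40, -30, 0, 0, 0]]]}}

```text
t: 1.37
eef_pos: [525.6, -50.0, 244.8]
tcp_rot: [3.141, 0.0, 1.572]
ft_force: [-0.0, 0.6, -0.7]
opening: 0.033
grip_force: 0.0
```

```bash
cat > keys.py <<'E'
from h import *
import pickle
def keys(c,a):
    # white tops = holes inside the black housings
    g=cv2.cvtColor(a,cv2.COLOR_RGB2GRAY); m=(g<60).astype(np.uint8)
    m[245:]=0
    cs,h=cv2.findContours(m,cv2.RETR_CCOMP,cv2.CHAIN_APPROX_NONE); out=[]
    for k,hh in zip(cs,h[0]):
        A=cv2.contourArea(k)
        if hh[3]>=0 and A>200:
            M=cv2.moments(k); (_,_),(w,l),_=cv2.minAreaRect(k)
            out.append((M['m10']/M['m00'],M['m01']/M['m00'],A,min(w,l),max(w,l)))
    return out
E
python3 - <<'E'
from keys import *
c2=cam("wrist"); a,d=vision.read_camera("wrist"); pickle.dump((c2,a,d),open("w2.pkl","wb"))
cv2.imwrite("pics/w2.png",a[...,::-1]); print(readout.state()['eef_pos'],readout.state()['opening'])
c1,a1,d1=pickle.load(open("w1.pkl","rb"))
for c,A,D in((c1,a1,d1),(c2,a,d)):
    for k in keys(c,A): print(np.round(k,1),onz(c,k[0],k[1],192).round(1),dep(c,k[0],k[1],D).round(1), 'size mm',(np.array(k[3:])*(c[3][2]-192)/c[0]).round(1))
E
```

```text
[525.62540796 -50.30033167 244.65930663] 0.01786182998207182
[377.2 170.  545.   25.5  26.9] [603.8 -50.6 192. ] [604.  -50.7 191.5] size mm [20.5 21.7]
[ 311.   173.7 1569.5   44.5   45.3] [550.1 -53.8 192. ] [550.1 -53.9 191.4] size mm [35.9 36.5]
[ 245.1  173.2 1293.5   22.3   63.7] [496.4 -53.5 192. ] [496.3 -53.5 191.6] size mm [17.9 51.4]
[408.3 214.3 524.5  24.   26.2] [603.1 -49.5 192. ] [603.2 -49.6 191.8] size mm [19.4 21.1]
[ 345.4  217.7 1438.    42.4   43.1] [549.7 -52.7 192. ] [549.7 -52.6 192.2] size mm [34.3 34.9]
```

View pics/w2.png

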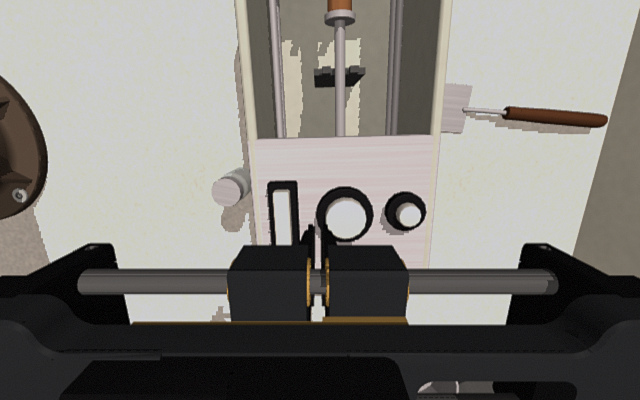

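Both views agree: the key tops are at z≈192 with sizes 36, 20 and about 50 mm. In world coordinates large is at (550,-53.3), small at (603.5,-50) and bar at (497,-54). The second view also shows the rod at (340,100) and the collar at (340,15). Now I'll press the large key.

Call:
{"op": "steer_hand", "data": {"motion": [[[-3, 25, 15, 0, 0], [-3, 25, 40, 0, 0], [-3, 25, 40, 0, 0], [-3, 25, 48, 0, 0], [-3, 25, 50, 0, 0]]]}}

```text
t: 1.83
eef_pos: [549.9, -53.3, 194.3]
tcp_rot: [-3.141, -0.0, 1.57]
ft_force: [0.5, -0.3, 0.5]
opening: 0.009
grip_force: 0.0
```

Call:
{"op": "steer_hand", "data": {"motion": [[[0, 0, 2, 0, 0], [0, 0, 4, 0, 0], [0, 0, 6, 0, 0], [0, 0, 8, 0, 0], [0, 0, 8, 0, 0]]]}}

```text
t: 2.25
eef_pos: [550.1, -53.1, 187.0]
tcp_rot: [3.141, 0.0, 1.571]
ft_force: [-0.6, -0.6, 4.7]
opening: 0.001
grip_force: 2.2
```

Call:
{"op": "steer_hand", "data": {"motion": [[[0, 0, 1.5, 0, 0], [0, 0, 1.5, 0, 0], [0, 0, 1.5, 0, 0]]]}}

```text
t: 2.5
eef_pos: [550.2, -53.1, 186.2]
tcp_rot: [3.14, 0.001, 1.571]
ft_force: [-2.6, -1.0, 11.9]
opening: 0.005
grip_force: 5.7
```

Call:
{"op": "steer_hand", "data": {"motion": [[[0, 0, -10, 0, 0], [0, 0, -28, 0, 0], [3, 27, -28, 0, 0], [3, 53, -28, 0, 0], [3, 53, -28, 0, 0]]]}}

```text
t: 2.92
eef_pos: [606.3, -49.9, 213.5]
tcp_rot: [3.139, 0.0, 1.571]
ft_force: [0.5, 0.9, -0.4]
opening: 0.005
grip_force: 0.0
```

Call:
{"op": "steer_hand", "data": {"motion": [[[0, 0, 14, 0, 0], [0, 0, 17, 0, 0], [0, 0, 20, 0, 0], [0, 0, 20, 0, 0]]]}}

```text
t: 3.25
eef_pos: [602.5, -49.9, 192.9]
tcp_rot: [-3.141, -0.0, 1.571]
ft_force: [0.0, 0.1, 0.3]
opening: 0.007
grip_force: 0.0
```

Large is fully down (force well past 5 N) and released. Small next, then over to the bar.

Call:
{"op": "steer_hand", "data": {"motion": [[[0, 0, 3, 0, 0], [0, 0, 5, 0, 0], [0, 0, 7.5, 0, 0], [0, 0, 7.5, 0, 0], [0, 0, 7.5, 0, 0]]]}}

```text
t: 3.67
eef_pos: [603.0, -50.0, 186.3]
tcp_rot: [3.141, 0.0, 1.571]
ft_force: [-1.6, 0.2, 6.2]
opening: 0.004
grip_force: 3.1
```

Call:
{"op": "steer_hand", "data": {"motion": [[[0, 0, -10, 0, 0], [0, 0, -26, 0, 0], [-2, -35, -28, 0, 0], [-4, -70, -28, 0, 0], [-4, -106, -28, 0, 0]]]}}

```text
t: 4.08
eef_pos: [495.8, -54.1, 214.0]
tcp_rot: [3.141, 0.0, 1.571]
ft_force: [0.7, 0.2, -0.1]
opening: 0.004
grip_force: 0.0
```

Call:
{"op": "steer_hand", "data": {"motion": [[[0, 0, 0, 0, 0], [0, 0, 10, 0, 0], [0, 0, 20, 0, 0], [0, 0, 20, 0, 0], [0, 0, 20, 0, 0]]]}}

```text
t: 4.5
eef_pos: [497.5, -54.0, 192.7]
tcp_rot: [-3.14, -0.0, 1.571]
ft_force: [-0.2, -0.3, -0.1]
opening: 0.003
grip_force: 0.0
```

Call:
{"op": "steer_hand", "data": {"motion": [[[0, 0, 3, 0, 0], [0, 0, 5, 0, 0], [0, 0, 7.5, 0, 0], [0, 0, 7.5, 0, 0], [0, 0, 7.5, 0, 0]]]}}

```text
t: 4.92
eef_pos: [497.7, -54.0, 186.5]
tcp_rot: [3.14, 0.0, 1.571]
ft_force: [2.2, -0.0, 5.3]
opening: 0.003
grip_force: 2.3
```

Call:
{"op": "steer_hand", "data": {"motion": [[[0, 0, -10, 0, 0], [0, 0, -40, 0, 0], [25, 15, -65, 0, 0.5], [60, 35, -75, 0, 0.5], [95, 53, -75, 0, 0.5]]]}}

```text
t: 5.33
eef_pos: [551.4, 41.8, 264.7]
tcp_rot: [3.137, 0.0, 1.569]
ft_force: [0.9, 0.0, 0.1]
opening: 0.159
grip_force: 0.0
```

Call:
{"op": "steer_hand", "data": {"motion": [[[0, 0, 0, 0, 0.5], [0, 0, 0, 0, 0.5], [0, 0, 0, 0, 0.5]]]}}

```text
t: 5.58
eef_pos: [549.5, 41.0, 261.0]
tcp_rot: [-3.141, 0.0, 1.572]
ft_force: [-0.3, -0.3, -0.8]
opening: 0.369
grip_force: 0.0
```

```bash
python3 - <<'E'
from keys import *
c=cam("wrist"); a,d=vision.read_camera("wrist"); pickle.dump((c,a,d),open("w3.pkl","wb"))
cv2.imwrite("pics/w3.png",a[...,::-1]); print(readout.state()['eef_pos'])
E
```

```text
[549.46731408  40.48339955 261.05232863]
```

View pics/w3.png

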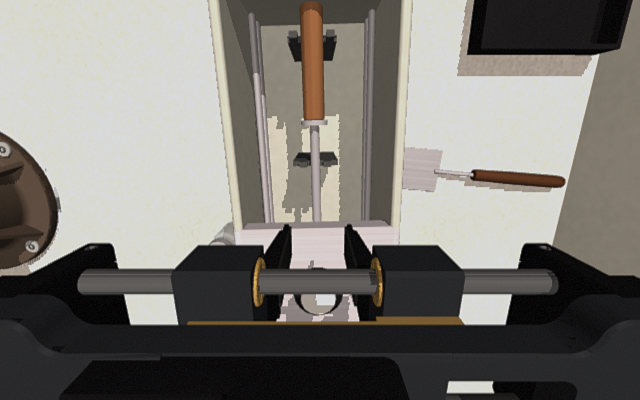

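The wrist view shows the handle spanning (312,3)–(314,118), the collar at (314,122), the rod cradle at (315,158) and the handle cradle at (312,45). I'll take one more view with an offset and triangulate the handle's ends.

Call:
{"op": "steer_hand", "data": {"motion": [[[20, -20, 0, 0, 0.6], [35, -40, 0, 0, 0.6], [35, -40, 0, 0, 0.6], [35, -40, 0, 0, 0.6]]]}}

```text
t: 5.97
eef_pos: [509.4, 75.5, 261.6]
tcp_rot: [3.141, 0.0, 1.571]
ft_force: [0.0, -0.5, 0.8]
opening: 0.594
grip_force: 0.0
```

```bash
cat > spit.py <<'E'
from keys import *
def handle(a):
    h=cv2.cvtColor(a,cv2.COLOR_RGB2HSV).astype(int)
    m=((h[...,0]<18)&(h[...,1]>120)&(h[...,2]>70)).astype(np.uint8); m[245:]=0; m[:,:200]=0; m[:,450:]=0
    n,l,s,_=cv2.connectedComponentsWithStats(m); k=1+np.argmax(s[1:,4]); m=l==k
    v,u=np.nonzero(m); r=np.arange(v.min(),v.max()+1)
    c=np.array([u[v==i].mean() for i in r]); w=np.array([(v==i).sum() for i in r])
    p=np.polyfit(r[8:-8],c[8:-8],1)
    return p,v.min(),v.max(),np.median(w)
E
python3 - <<'E'
from spit import *
c4=cam("wrist"); a,d=vision.read_camera("wrist"); pickle.dump((c4,a,d),open("w4.pkl","wb"))
c3,a3,d3=pickle.load(open("w3.pkl","rb"))
pts=[]
for c,A,D in((c3,a3,d3),(c4,a,d)):
    p,v0,v1,w=handle(A); q=[(np.polyval(p,v),v) for v in (v0,v1)]; pts.append(q)
    print(np.round(q,1),round(w,1),[onz(c,*x,130).round(1) for x in q],[dep(c,np.polyval(p,v),v,D).round(1) for v in (v0+8,v1-8)])
for i in (0,1): print('tri',tri(c3,pts[0][i],c4,pts[1][i]).round(1))
print(readout.state()['eef_pos'])
# roaster yaw from side-wall rims: light rim edges not needed; use bowl & jar depth
E
```

```text
[[310.3   1. ]
 [313.7 119. ]] 21.0 [array([542.5, 227.1, 130. ]), array([545.4, 120.2, 130. ])] [array([542.9, 216.9, 140.5]), array([545.4, 127.8, 140.2])]
[[351.2  44. ]
 [350.4 153. ]] 21.0 [array([542.6, 225.4, 130. ]), array([545.3, 119.4, 130. ])] [array([541.7, 216.1, 139.9]), array([543.8, 128.7, 140.6])]
tri [542.2 224.2 136.5]
tri [545.2 119.9 132.6]
[510.10861725  75.19848939 261.56451336]
```

The handle top is at z≈140 with its axis at 130 and a length of 105 mm, all as expected. The spit origin is at about (544.7,145,130) with yaw ≈+0.027. I'll align above it, then descend.

Call:
{"op": "steer_hand", "data": {"motion": [[[25, 12, 0, -0.027, 0.7], [50, 25, 10, -0.027, 0.7], [69, 34.7, 30, -0.027, 0.7], [69, 34.7, 60, -0.027, 0.7], [69, 34.7, 70, -0.027, 0.7]]]}}

```text
t: 6.43
eef_pos: [544.3, 144.6, 187.6]
tcp_rot: [-3.137, 0.001, 1.598]
ft_force: [-0.4, 0.7, -0.3]
opening: 0.702
grip_force: 0.0
```

Call:
{"op": "steer_hand", "data": {"motion": [[[0, 0, 20, 0, 0.7], [0, 0, 40, 0, 0.7], [0, 0, 60, 0, 0.7], [0, 0, 75, 0, 0.7], [0, 0, 80, 0, 0.7]]]}}

```text
t: 6.85
eef_pos: [544.4, 143.6, 109.4]
tcp_rot: [-3.139, 0.0, 1.596]
ft_force: [-0.3, 0.6, -0.1]
opening: 0.7
grip_force: 0.0
```

Call:
{"op": "steer_hand", "data": {"motion": [[[0, 0, 0, 0, 0], [0, 0, 0, 0, 0], [0, 0, 0, 0, 0], [0, 0, 0, 0, 0], [0, 0, 0, 0, 0]]]}}

```text
t: 7.27
eef_pos: [545.1, 145.0, 112.0]
tcp_rot: [3.14, -0.0, 1.598]
ft_force: [0.8, -0.5, -0.1]
opening: 0.404
grip_force: 0.0
```

Call:
{"op": "steer_hand", "data": {"motion": [[[0, 0, 0, 0, 0], [0, 0, 0, 0, 0], [0, 0, 0, 0, 0], [0, 0, 0, 0, 0], [0, 0, 0, 0, 0]]]}}

```text
t: 7.68
eef_pos: [544.8, 145.1, 111.3]
tcp_rot: [3.141, -0.0, 1.598]
ft_force: [-0.6, -0.1, 3.5]
opening: 0.223
grip_force: 30.0
```

The spit is gripped at 21 mm and 30 N. Next I'll lift slowly so the rod bears on the deck's underside and the spit tilts in the fingers.

Call:
{"op": "steer_hand", "data": {"motion": [[[0, 0, -4, 0, 0], [0, 0, -8, 0, 0], [0, 0, -12, 0, 0], [0, 0, -16, 0, 0], [0, 0, -20, 0, 0]]]}}

```text
t: 8.1
eef_pos: [544.6, 145.0, 131.5]
tcp_rot: [-3.142, -0.0, 1.598]
ft_force: [1.0, 0.1, -2.7]
opening: 0.227
grip_force: 30.0
```

Call:
{"op": "steer_hand", "data": {"motion": [[[-1, 0, -4, 0, 0], [-1, 0, -8, 0, 0], [-2, 0, -12, 0, 0], [-2, 0, -16, 0, 0], [-3, 0, -20, 0, 0]]]}}

```text
t: 8.52
eef_pos: [544.8, 142.0, 151.5]
tcp_rot: [3.142, -0.0, 1.598]
ft_force: [-0.4, 1.0, -2.2]
opening: 0.226
grip_force: 30.0
```

```bash
python3 - <<'E'
from h import *
a,d=vision.read_camera("side"); cv2.imwrite("pics/s1.png",cv2.resize(a[150:330,220:440,::-1],None,fx=3,fy=3)); print(readout.state()['moment'])
E
```

```text
[ 0.31387814  0.10985209 -0.07391756]
```

View pics/s1.png

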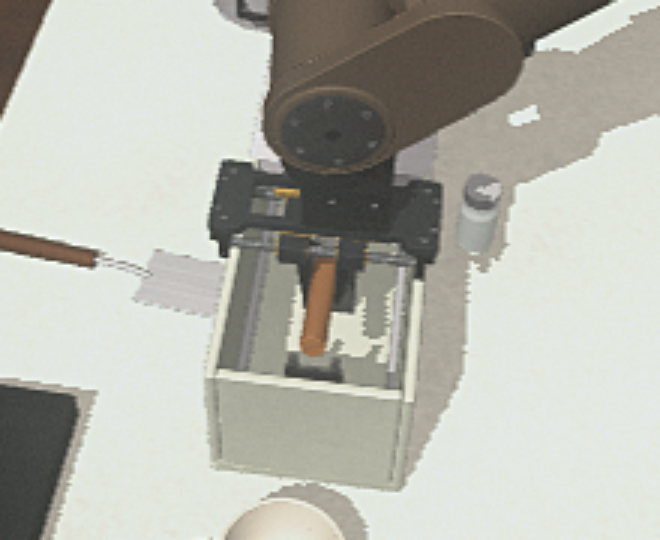

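The spit is up off the cradle and still held, with the butt at (312,345) in the crop, and the forces are small. I'll keep raising it to tilt it.

Call:
{"op": "steer_hand", "data": {"motion": [[[-1, 0, -4, 0, 0], [-2, 0, -8, 0, 0], [-3, 0, -12, 0, 0], [-4, 0, -16, 0, 0], [-5, 0, -20, 0, 0]]]}}

```text
t: 8.98
eef_pos: [544.9, 136.8, 171.5]
tcp_rot: [3.142, 0.0, 1.598]
ft_force: [-0.7, -0.1, -3.6]
opening: 0.224
grip_force: 30.0
```

Call:
{"op": "steer_hand", "data": {"motion": [[[0, 0, -4, 0, 0], [-1, 0, -8, 0, 0], [-1, 0, -12, 0, 0], [-1, 0, -12, 0, 0], [-1, 0, -12, 0, 0]]]}}

```text
t: 9.4
eef_pos: [545.1, 136.2, 183.5]
tcp_rot: [3.141, -0.0, 1.598]
ft_force: [0.5, 1.7, -2.2]
opening: 0.224
grip_force: 30.0
```

```bash
python3 - <<'E'
from spit import *
c=cam("side"); a,d=vision.read_camera("side"); pickle.dump((c,a,d),open("s2.pkl","wb"))
cv2.imwrite("pics/s2.png",cv2.resize(a[150:330,220:440,::-1],None,fx=3,fy=3))
h=cv2.cvtColor(a,cv2.COLOR_RGB2HSV).astype(int)
m=((h[...,0]<18)&(h[...,1]>100)&(h[...,2]>70)); 
v,u=np.nonzero(m[225:290,290:350]); v+=225;u+=290
P=np.array([dep(c,x,y,d) for x,y in zip(u,v)])
k=(P[:,2]>120)&(P[:,0]>520)&(P[:,0]<570); P=P[k]; P=P[np.argsort(P[:,1])]
for i in range(0,len(P),max(1,len(P)//12)): print(P[i].round(0),u[k][0])
E
```

```text
[545. 116. 202.] 327
[546. 131. 209.] 327
[540. 141. 211.] 327
[546. 150. 218.] 327
[542. 161. 221.] 327
[548. 171. 229.] 327
[547. 181. 234.] 327
[541. 190. 237.] 327
[554. 198. 236.] 327
[543. 206. 241.] 327
[547. 208. 240.] 327
[542. 211. 237.] 327
[549. 213. 230.] 327
```

View pics/s2.png

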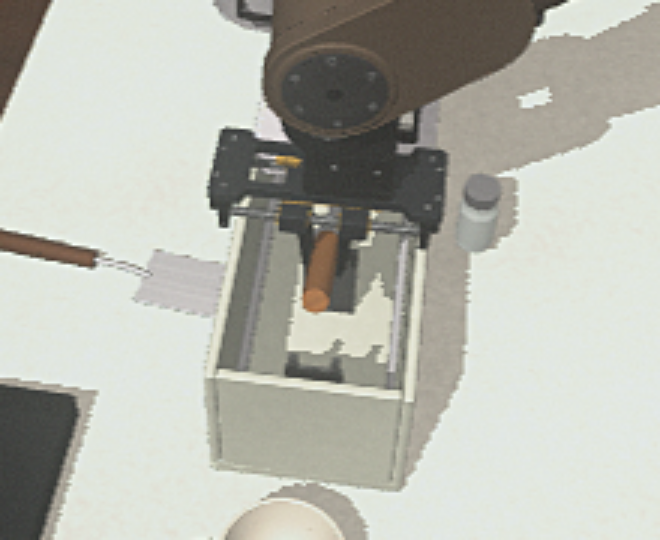

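The handle slope is about 23°, so the butt is at roughly z 230 and the tip at roughly 107, which meets step 4. The crop shows the butt at (316,300), clear of the rim. Now I'll draw it out along its axis.

Call:
{"op": "steer_hand", "data": {"motion": [[[11, 0, -4, 0, 0], [22, 0, -8.5, 0, 0], [33, 0, -13, 0, 0], [44, 0, -17, 0, 0], [55, 0, -21.5, 0, 0]]]}}

```text
t: 9.87
eef_pos: [543.4, 192.6, 205.2]
tcp_rot: [3.141, -0.0, 1.599]
ft_force: [0.4, -0.3, -0.6]
opening: 0.224
grip_force: 30.0
```

Call:
{"op": "steer_hand", "data": {"motion": [[[12, 0, -4.7, 0, 0], [25, 0, -10, 0, 0], [38, 0, -15, 0, 0], [51, 0, -20, 0, 0], [66, 0, -26, 0, 0]]]}}

```text
t: 10.28
eef_pos: [541.6, 258.2, 231.1]
tcp_rot: [-3.141, 0.0, 1.598]
ft_force: [0.4, -0.2, -0.9]
opening: 0.224
grip_force: 30.0
```

```bash
python3 - <<'E'
from h import *
c=cam("side"); a,d=vision.read_camera("side")
cv2.imwrite("pics/s3.png",cv2.resize(a[150:330,220:440,::-1],None,fx=3,fy=3))
E
```

```text
(no output)
```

View pics/s3.png

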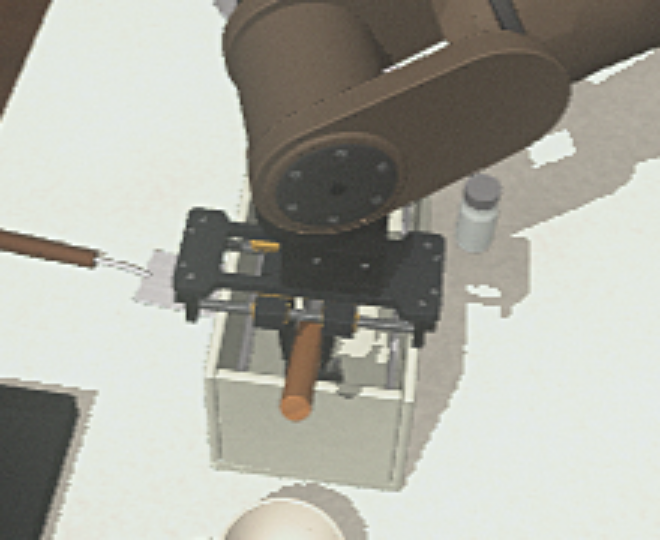

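The butt is at (296,408) in the crop, held and clear, with no contact force. By calculation the tip is about 20 mm past the deck edge, so I'll lift straight up, then check the tip height.

Call:
{"op": "steer_hand", "data": {"motion": [[[1, 0, -12, 0, 0], [3, 0, -30, 0, 0], [5, 0, -54, 0, 0], [6, 0, -78, 0, 0], [6, 0, -100, 0, 0]]]}}

```text
t: 10.75
eef_pos: [541.4, 263.7, 332.2]
tcp_rot: [3.141, -0.0, 1.598]
ft_force: [-0.5, -0.6, -0.9]
opening: 0.224
grip_force: 30.0
```

Call:
{"op": "steer_hand", "data": {"motion": [[[0, 0, -10, 0, 0], [0, 0, -15, 0, 0], [0, 0, -15, 0, 0], [0, 0, -15, 0, 0], [0, 0, -15, 0, 0]]]}}

```text
t: 11.17
eef_pos: [541.2, 262.9, 344.2]
tcp_rot: [-3.14, 0.001, 1.598]
ft_force: [0.6, -0.7, -2.1]
opening: 0.224
grip_force: 30.0
```

```bash
python3 - <<'E'
from spit import *
a,d=vision.read_camera("scene"); b,e=vision.read_camera("wrist"); cv2.imwrite("pics/end.png",np.vstack([cv2.resize(a[60:300,180:440,::-1],(520,480))]))
c=cam("side"); s,D=vision.read_camera("side")
h=cv2.cvtColor(s,cv2.COLOR_RGB2HSV).astype(int); m=(h[...,0]<18)&(h[...,1]>100)&(h[...,2]>70)
o=[]
for y in range(200,340):
    for x in range(280,360):
        if m[y,x]:
            p=dep(c,x,y,D)
            if 230<p[2]<420 and 500<p[0]<580: o.append(p)
o=np.array(o); o=o[np.argsort(o[:,1])]
for p in o[::max(1,len(o)//8)]: print(p.round(0))
print(readout.state()['grip_force'],readout.state()['eef_pos'],readout.state()['ft_force'],abs(readout.state()['qvel']).max())
E
```

```text
[545. 240. 362.]
[552. 262. 368.]
[547. 280. 379.]
[541. 293. 386.]
[535. 308. 390.]
[550. 322. 395.]
[541. 334. 403.]
[535. 337. 397.]
[545. 341. 390.]
29.999702274799347 [541.40619838 262.92315081 344.73444228] [-0.50990204 -0.00317103 -1.01745798] 0.006074576908555241
```

View pics/end.png

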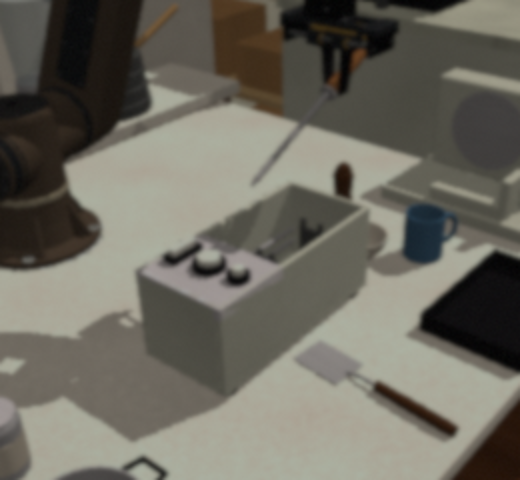

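The spit hangs free above the roaster, with its tip at (253,185) in the crop and at z≈270. All three keys are up and the slope is unchanged. Handing in.

Call:
{"op": "steer_hand", "data": {"motion": [[[0, 0, 0, 0, 0], [0, 0, 0, 0, 0], [0, 0, 0, 0, 0], [0, 0, 0, 0, 0]]]}}

```text
t: 11.65
eef_pos: [541.5, 263.0, 345.6]
tcp_rot: [-3.142, 0.0, 1.598]
ft_force: [-0.2, 0.4, -0.6]
opening: 0.224
grip_force: 30.0
```

```bash
python3 -c "
from cell import env, vision, readout
print(env.job_done())"
```

```text
the job is handed in; nothing more can be done
None
```

I pressed the three keys in order (large, small, bar), then tilted the spit and drew it out; I handed in at about 11.7 s with it held still at 30 N, its tip about 80 mm above the required 190 mm, but the hand-in returned no verdict.

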